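# Start the ultrasonic cleaner

## Robot

A 6-joint arm with a two-finger parallel gripper is mounted at the origin on the work surface. World frame = base frame: x ahead of the robot, y to its left, z up, the work surface at z = 0. Lengths are in m, angles in degrees, forces in N, time in s.
With the tool pointing down it reaches from about 0.35 to 0.875 m from the base axis. Payload 4.2 kg.
Tool frame: the origin (TCP) lies on the mounting face of the last link; the fingertips stand 182 mm ahead of it and the grasp point (between the pads) lies 164 mm ahead of it (r.tcp_to_grasp is the distance from the TCP to the grasp point, in m); z points along the fingers, y is the line along which they close (so a half turn about z gives the same grasp; the last joint's range is limited). The gripper opens to 87 mm and grips with 3 to 60 N. Pads are 19 mm wide; open, the fingers measure 117 mm over their backs; the gripper's body (75 mm by 190 mm) begins 51 mm behind the grasp point.
Start: joints at [-52.907, 22.042, 0.453, 0, -68.411, -14.817], TCP at [0.237, -0.578, 0.405] pointing down, gripper open.
Joint ranges: [-179.83, 179.83], [-69.29, 118.12], [-61.27, 80.66], [-181.25, 117.63], [-171.15, -9.14], [-177.46, 177.46]. Speed limits (degrees/s): [159.86, 159.86, 180, 180, 180, 180].

## Interface

Orientations are given as a 3x3 rotation matrix whose columns are the frame's x, y, z axes.
In Python, from station import sense, eyes, r gives the robot as it stands.
- The arm moves only by the tool jog_arm, never from a script. Its argument "increments" is a list of rows, each a list of 4 numbers: the shift along the tool's x, y, z normalised to -1 to 1, where 1 is 0.02 m, then the turn about the tool's z normalised to -1 to 1, where 1 is 0.08 rad. A call has 1 to 10 rows; each row shifts and turns the commanded pose from where the row before left it, along the tool's axes as they then stand; what a row does not reach is not made up. A row lasts 1/10 s, in which the tool goes at most 50 mm and 8.59 degrees, less where a joint would pass 70% of its speed; a pose out of reach is approached as far as the arm can. A call with a number of a shift or a turn outside -1 to 1 is refused whole. A call with a gripper value outside its range is refused whole. "grip" is the finger opening in mm, from 0 to 87, set as the call begins (left out, the last holds). The fingers move at their own pace and stop on an object; the grip force is fixed at half the most. Time passes only in rows, so rows that do not move let the fingers close. It gives the time, the measured TCP pose, the force, the opening and the grip force at its end, in the units of the state.
- sense(): the state, without advancing time (a new reading comes with each control period).
- eyes.capture(name): name is "side" or "top"; returns the picture (384x512x3 uint8, blue, green, red); there is no depth.
- eyes.get_calibration(name): a dict with "camera_matrix" (3x3 intrinsics, pixels), "R" (3x3) and "t" (3): a world point X has camera coordinates R X + t. Camera axes: x right, y down, z forward; pixel columns grow to the right and rows downward; lengths in m; the calibration is good to about 2 mm. A picture is of the moment at which its call begins. get_calibration takes no time and is no camera call.
- r.finish_job(): hands the job in; it is judged then, once.
Trained networks look in the newest picture that a camera, given by its name, has taken for a name from the list of things; names that differ only in an ending like _2 or _b are one class to them, and where a whole thing is asked for, a point or a joint stands for the part that bears it (a point fixed in the world has none). Each returns a list of dicts, best first, with "conf" (0 to 1); they miss things now and then, are a little off and sometimes report something else, mostly with a low value. They report only what shows in the picture. A call takes as long as a camera call.
- eyes.spot_in(camera, name): "centre" ([x, y, z] in m, in world coordinates, good to about 4 mm: the middle of the surface that is visible of it).
- eyes.outline_of(camera, name): "mask" (384x512 bool, what is visible of it).
The state is a dict: "time_s": time; "joints": joint angles; "joint_velocities": joint speeds; "effort": joint torques, N m; "tcp_pos": TCP position; "ee_rot": TCP orientation; "wrist_force": force on the tool from outside, world axes, zero at the start; "moment": the same for the moment, N m; "gripper_width": opening from 0.0 (shut) to 1.0 (fully open); "gripper_force": force on a finger pad.
Only numpy, scipy, OpenCV 4.12 (cv2) and the standard library are available. Lean on these libraries where they do the work, as an engineer would, in place of code of your own. Each camera call takes 0.05 s, during which the arm holds its last target. There are 200 camera calls.

## Task

With the closed fingertips, start the ultrasonic cleaner: push its raised lid all the way shut, then tip the rocker switch fully over by pressing down its raised end, and only then press the round button fully in and let it go. Do not press the square button or raise the lid, and leave the jars and the dish where they stand. Finish clear of everything, with the lid shut and the rocker still over.

Things in the scene. Friction and masses are not known exactly. Their poses are not given: they have to be found in the camera images.
- cleaner: Steel ultrasonic cleaner fixed to the bench, 220 (x) by 270 (y) by 130 mm high. Origin: centre of its underside. x points to the lid's hinge (away from the robot), y left, z up. Left part (y -45 to 135 mm): tank with lid. Right part: flat deck, z 130 mm, with three white modules 44 by 60 by 12 mm high at x -62, 0, 62, y -90 mm (rocker, round and square button, order varies).
- lid (a joint): Lid of the tank, a flat grey plate 210 (x) by 176 (y) by 8 mm with a 10 mm tongue at its free edge. Hinge angle in rad: 0 is shut (level, top at z 138 mm of the cleaner), positive is raised; starts at 0.35 to 0.7. The hinge line runs along the cleaner's y. Stiff hinge: it stays at any angle; a downward push of 1 to 5 N on its middle or outer half moves it.
- lid_hinge (a point): Middle of the lid's hinge line, on the underside of the lid, at x 100, y 45, z 130 mm of the cleaner's frame; axes as the lid's.
- lid_edge (a point): Middle of the lid's free edge, on its upper face, 210 mm from the hinge line; moves with the lid.
- rocker (a joint): Black rocker switch 28 (cleaner's x) by 49 mm (y): two halves in a shallow V, pivot 21 mm above the deck. Angle in rad: -0.22 is off (outer half, away from the lid, stands up at 0.44 rad), +0.22 is on (outer half level, its top 24 mm above the deck). Starts at -0.22 to -0.17. Takes 3 to 6 N at the end and stays where it is left.
- rocker_end (a point): Point on the upper face of the rocker's outer half, 18 mm out from the pivot towards the cleaner's -y side: the place to press. Moves with the rocker; it sinks about 7 mm from off to on.
- start (a joint): Round black push button, 28 mm across, its top 22 mm above the deck. Value: how far it is pressed, m, 0 to 0.006 (fully in); springs back; about 1.5 N to begin and 5 N fully in.
- start_top (a point): Centre of the top of the round button.
- square (a joint): Square black push button, 38 by 38 mm, its top 22 mm above the deck, otherwise like the round one: not to be pressed. Value: how far it is pressed, m.
- square_top (a point): Centre of the top of the square button.
- jar_tall: Loose amber jar with black cap, 48 mm across, 66 mm tall, on the bench left of the cleaner. Origin: centre of its underside.
- jar_low: Loose amber jar with black cap and paper label, 54 mm across, 45 mm tall, on the bench left of the cleaner. Origin: centre of its underside.
- dish: Loose white bowl, 70 mm across, 30 mm tall, on the bench right of the cleaner. Origin: centre of its underside.

How it is judged (in metres and radians):
On the way, in this order (a step that is already met when the one before it is completed fails the run):
1. the lid is pushed shut (value of joint lid below 0.05 rad), for 0.1 s.
2. the rocker is tipped over to its outer side (value of joint rocker above 0.15 rad), for 0.1 s.
3. the round button is pressed in (value of joint start above 0.0045 m), for 0.05 s.
At the end, for the whole second after the job is handed in: Lid shut (below 0.05 rad), rocker over to its outer side (above 0.15 rad), both push buttons out (under 1.5 mm), jars and dish within 30 mm of where they stood (value of joint lid below 0.05 rad and value of joint rocker above 0.15 rad and value of joint each of start, square below 0.0015 m and distance of each of jar_tall, jar_low, dish from where it was at the start of the episode below 0.03 m); the robot touches nothing.
It fails at once if the square button is pressed (3 mm or more) (value of joint square above 0.003 m).
It fails at once if the round button is pressed (3 mm or more) before the lid is shut and the rocker is over (value of joint start above 0.003 m and (value of joint rocker below 0.12 rad or value of joint lid above 0.08 rad)).
It fails at once if the rocker is switched over while the lid is open (value of joint rocker above 0.1 rad and value of joint lid above 0.08 rad).
It fails at once if the lid is raised further open instead of pushed down (value of joint lid above 0.74 rad or (value of joint lid above 0.55 rad and distance of lid_edge from where it was at the start of the episode above 0.037 m)).
It fails at once if a jar or the dish is moved 30 mm or more, lifted or tipped (not (distance of jar_tall from where it was at the start of the episode below 0.03 m) or not (distance of jar_low from where it was at the start of the episode below 0.03 m) or not (distance of dish from where it was at the start of the episode below 0.03 m) or height (world z) of any of jar_tall, jar_low, dish above 0.015 m or angle between any of jar_tall, jar_low, dish's own z axis and vertical above 0.4 rad).
It also fails if it takes over 45 s, if anything falls off the work surface, if the arm or the gripper's body presses on something with over 40 N, if the wrist force passes 120 N, or if a joint passes its speed limit or range.

## Working session

There is one attempt and no reset: what is moved stays moved. The work goes in short steps, Python scripts to look and compute and a tool call to move; the robot and the scene stay as the last step left them, time stands still between calls to the robot, and variables do not carry over. Pictures are saved under pics/ and viewed, at most 10 in all, crops included, and the job is handed in when it is done.

Besides the shell and the picture viewer there is one more tool, called after "Emit:" as name(argument=value, ...) on one line, values as JSON. jog_arm: Moves the arm, as the interface text tells. Its arguments: {"type":"object","properties":{"increments":{"type":"array"},"grip":{"type":"number"}},"required":["increments"]}

```bash
mkdir -p pics; python3 - <<'E'
from station import sense, eyes, r
import cv2,numpy as np
a=[]
for c in("side","top"):
    im=eyes.capture(c); cv2.imwrite(f"pics/{c}0.png",im)
    for n in("cleaner","lid","lid_hinge","lid_edge","rocker","rocker_end","start","start_top","square","square_top","jar_tall","jar_low","dish"):
        try:
            for d in eyes.spot_in(c,n)[:2]: print(c,n,np.round(d["centre"],3),round(d["conf"],2))
        except Exception as e: print(c,n,e)
s=sense(); print(s["time_s"],s["tcp_pos"],np.round(s["ee_rot"],3),s["wrist_force"])
E
```

```text
side cleaner [0.546 0.069 0.098] 0.95
side lid [0.556 0.041 0.2  ] 0.96
side lid_hinge [0.555 0.045 0.196] 0.56
side lid_edge [0.553 0.045 0.203] 0.68
side rocker [ 0.477 -0.11   0.161] 0.67
side rocker_end [ 0.479 -0.108  0.153] 0.71
side jar_tall [0.503 0.182 0.048] 0.72
side jar_low [0.623 0.168 0.036] 0.88
top cleaner [ 0.55  -0.003  0.169] 0.83
top lid [0.555 0.017 0.195] 0.79
top lid [ 0.553 -0.005  0.17 ] 0.17
top lid_hinge [0.56  0.015 0.191] 0.93
top lid_edge [0.56  0.014 0.194] 0.95
top rocker [ 0.478 -0.109  0.154] 0.66
top rocker_end [ 0.477 -0.107  0.154] 0.62
top rocker_end [0.56  0.012 0.193] 0.6
top start [ 0.602 -0.125  0.151] 0.58
top start [0.559 0.009 0.195] 0.5
top start_top [0.564 0.017 0.194] 0.69
top start_top [ 0.553 -0.005  0.169] 0.24
top square [ 0.539 -0.114  0.153] 0.82
top square_top [ 0.542 -0.117  0.151] 0.62
top square_top [0.624 0.151 0.043] 0.49
top jar_tall [0.506 0.166 0.064] 0.73
top jar_tall [0.556 0.016 0.194] 0.71
top jar_low [0.624 0.152 0.044] 0.76
top dish [ 0.565 -0.251  0.016] 0.56
top dish [0.559 0.012 0.195] 0.21
1.4 [ 0.23694592 -0.57831252  0.40474441] [[-0.925 -0.379  0.   ]
 [-0.379  0.925  0.   ]
 [-0.     0.    -1.   ]] [ 0.00863595 -0.25258836 -0.0537627 ]
```

View pics/side0.png

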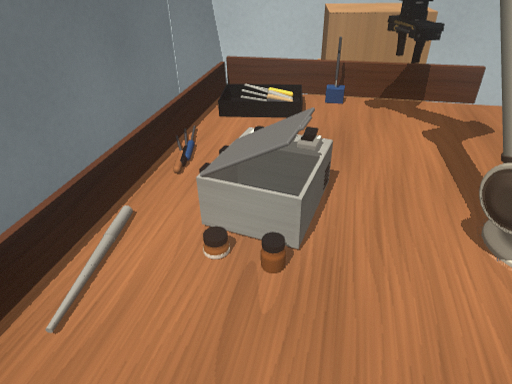

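View pics/top0.png

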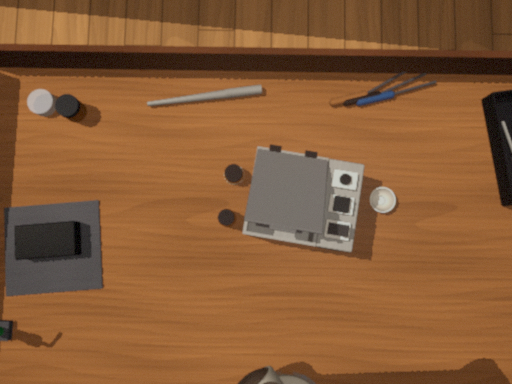

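The side view shows the lid raised, its free edge towards the robot at about (308,112), and the rocker at (310,135). The top view shows, from the robot outward, the rocker at (339,230), square button at (342,204) and round button at (345,180), with the dish at (383,200). I'll fit the cleaner pose and lid angle to the masks.

```bash
cat > h.py <<'E'
from station import sense, eyes, r
import cv2,numpy as np
from scipy.spatial.transform import Rotation as Ro
def proj(c,X):
    k=eyes.get_calibration(c); p=(np.asarray(k["R"])@np.atleast_2d(X).T).T+np.ravel(k["t"]); q=(np.asarray(k["camera_matrix"])@p.T).T
    return q[:,:2]/q[:,2:]
def back(c,uv,z):
    k=eyes.get_calibration(c); R=np.asarray(k["R"]); o=-R.T@np.ravel(k["t"]); d=R.T@np.linalg.inv(k["camera_matrix"])@[uv[0],uv[1],1]
    return o+d*(z-o[2])/d[2]
def W(p,X):
    c,s=np.cos(p[2]),np.sin(p[2]); X=np.atleast_2d(X)
    return np.c_[p[0]+c*X[:,0]-s*X[:,1],p[1]+s*X[:,0]+c*X[:,1],X[:,2]]
def lid(a):
    P=np.array([[-x,y,z] for x in(0,.21) for y in(-.088,.088) for z in(0,.008)])
    return P@Ro.from_euler('y',a).as_matrix().T+[.1,.045,.13]
def mask(c,n):
    L=eyes.outline_of(c,n); return L[0]["mask"] if L else None
def iou(m,c,X,up=4):
    h=cv2.convexHull((proj(c,X)*16).astype(np.int32)); g=np.zeros((384,512),np.uint8); cv2.fillConvexPoly(g,h,1,shift=4)
    g=g>0; return (g&m).sum()/(g|m).sum()
E
python3 - <<'E'
from h import *
from scipy.optimize import minimize
M={}
for c in("side","top"):
    eyes.capture(c); M[c]=mask(c,"lid"); M[c+"c"]=mask(c,"cleaner")
    print(c,M[c].sum(),M[c+"c"].sum())
C={}
for n in("start","square","rocker","dish"):
    m=mask("top",n)
    if m is not None:
        v,u=np.nonzero(m); C[n]=back("top",(u.mean(),v.mean()),.152 if n!="dish" else .02); print(n,m.sum(),C[n].round(4))
body=np.array([[x,y,z] for x in(-.11,.11) for y in(-.135,.135) for z in(0,.13)])
def cost(p,pr=0):
    L=W(p,lid(p[3])); B=np.r_[W(p,body),L]
    e=[1-iou(M["side"],"side",L),1-iou(M["top"],"top",L),
       1-iou(M["sidec"]|M["side"],"side",W(p,body)) if 0 else 0]
    b=W(p,[[.062,-.09,.152],[0,-.09,.152]])
    for i,n in enumerate(("start","square")):
        if n in C: e.append(np.hypot(*(b[i]-C[n])[:2])*10)
    if pr: print(np.round(e,3),b.round(4))
    return sum(e)
best=min((minimize(cost,[.55,-.02,y,a],method="Nelder-Mead",options=dict(initial_simplex=np.array([.55,-.02,y,a])+np.r_[np.zeros((1,4)),np.diag([.02,.02,.05,.1])])) for y in(-.12,0.,-.2) for a in(.4,.55,.65)),key=lambda o:o.fun)
p=best.x; print(p.round(4),best.fun); cost(p,1)
print("edge",W(p,lid(p[3])).round(3)[4:]); print("rk",W(p,[-.062,-.108,.16]), "rocker pivot",W(p,[-.062,-.09,.151]))
big=[]
for c in("side","top"):
    im=eyes.capture(c)
    for X,col in((W(p,lid(p[3])),(0,0,255)),(W(p,body),(0,255,0))):
        for q in proj(c,X): cv2.circle(im,tuple(int(round(t*16)) for t in q),16,col,-1,shift=4)
    x,y=(180,90) if c=="side" else (230,135)
    big.append(cv2.resize(im[y:y+150,x:x+160],None,fx=2.5,fy=2.5*1.5,interpolation=1) if 0 else cv2.resize(im[y:y+150,x:x+160],(400,375)))
cv2.imwrite("pics/fit.png",np.hstack(big)); np.save("p.npy",p)
E
```

```text
side 2270 11991
top 5737 8548
start 108 [ 0.6013 -0.1236  0.152 ]
square 253 [ 0.5389 -0.1147  0.152 ]
rocker 245 [ 0.4794 -0.1064  0.152 ]
dish 529 [ 0.5648 -0.2492  0.02  ]
[ 0.5533 -0.0257 -0.1589  0.5312] 0.1643888478287788
[0.102 0.048 0.    0.013 0.002] [[ 0.6003 -0.1243  0.152 ]
 [ 0.539  -0.1145  0.152 ]]
edge [[ 0.466 -0.055  0.236]
 [ 0.47  -0.056  0.243]
 [ 0.494  0.118  0.236]
 [ 0.498  0.118  0.243]]
rk [[ 0.47496556 -0.12249404  0.16      ]] rocker pivot [[ 0.47781307 -0.1047207   0.151     ]]
```

View pics/fit.png

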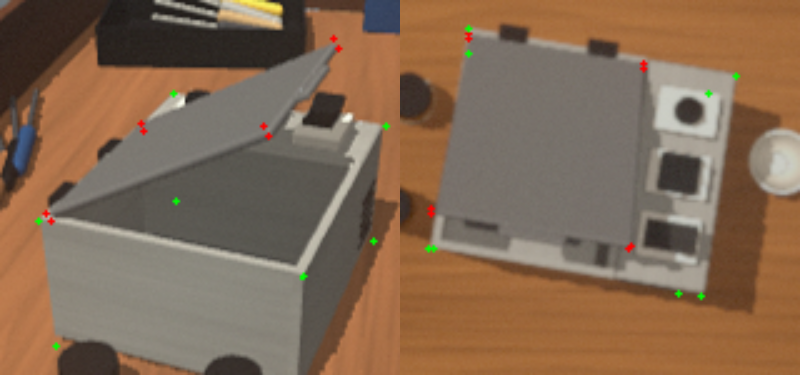

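Emit:
jog_arm(increments=[[0,0,-1,-1],[0,0,-1,-1],[0,0,-1,-1],[0,0,-1,-1],[0,0,-1,-1],[0,0,0,-1],[0,0,0,-1],[0,0,0,-1],[0,0,0,-1],[0,0,0,-1]], grip=0)

```text
time_s: 3.0
tcp_pos: [0.2369, -0.5783, 0.5047]
ee_rot: [[-0.37, -0.929, 0.0], [-0.929, 0.37, 0.0], [-0.0, 0.0, -1.0]]
wrist_force: [-0.6, -0.6, -1.1]
gripper_width: 0.173
gripper_force: 0.0
```

Emit:
jog_arm(increments=[[0,0,0,-1],[0,0,0,-1],[0,0,0,-0.9],[0,0,0,0],[0,0,0,0]])

```text
time_s: 3.5
tcp_pos: [0.2369, -0.5783, 0.5047]
ee_rot: [[-0.151, -0.989, -0.0], [-0.989, 0.151, 0.0], [-0.0, 0.0, -1.0]]
wrist_force: [0.7, -0.6, -0.2]
gripper_width: 0.006
gripper_force: 0.0
```

```bash
cat > go.py <<'E'
from h import *
import sys
p=np.load("p.npy"); p[2]=-.152
def go(X):
    s=sense(); t=W(p,X)[0]+[0,0,.182]; d=np.asarray(s["ee_rot"]).T@(t-s["tcp_pos"])
    print("t",s["time_s"],"F",np.round(s["wrist_force"],1),"yaw",np.degrees(np.arctan2(s["ee_rot"][1][1],s["ee_rot"][0][1])).round(1),"grip",s["gripper_width"],"units",(d/.02).round(2),"target",t.round(4))
if __name__=="__main__": go([float(v) for v in sys.argv[1:4]])
E
python3 go.py -.06 .045 .27
```

```text
t 3.5 F [ 0.7 -0.6 -0.2] yaw 171.3 grip 0.006428115221167418 units [-31.96  -8.47   2.64] target [0.5008 0.0279 0.452 ]
```

Emit:
jog_arm(increments=[[-1,-0.27,0,0],[-1,-0.27,0,0],[-1,-0.27,0,0],[-1,-0.27,0,0],[-1,-0.27,0,0],[-1,-0.27,0,0],[-1,-0.27,0,0],[-1,-0.27,0,0],[-1,-0.27,0,0],[-1,-0.27,0,0]])

```text
time_s: 4.5
tcp_pos: [0.3204, -0.3878, 0.5049]
ee_rot: [[-0.151, -0.989, 0.0], [-0.989, 0.151, -0.0], [0.0, -0.0, -1.0]]
wrist_force: [0.5, 0.4, 0.5]
gripper_width: 0.002
gripper_force: 0.0
```

Emit:
jog_arm(increments=[[-1,-0.27,0,0],[-1,-0.27,0,0],[-1,-0.27,0,0],[-1,-0.27,0,0],[-1,-0.27,0,0],[-1,-0.27,0,0],[-1,-0.27,0,0],[-1,-0.27,0,0],[-1,-0.27,0,0],[-1,-0.27,0,0]])

```text
time_s: 5.5
tcp_pos: [0.4036, -0.1981, 0.505]
ee_rot: [[-0.151, -0.989, 0.001], [-0.989, 0.151, -0.0], [-0.0, -0.001, -1.0]]
wrist_force: [0.1, -0.1, 0.2]
gripper_width: 0.005
gripper_force: 0.0
```

Emit:
jog_arm(increments=[[-1,-0.27,0,0],[-1,-0.27,0,0],[-1,-0.27,0,0],[-1,-0.27,0,0],[-1,-0.27,0,0],[-1,-0.27,0,0],[-1,-0.27,0,0],[-1,-0.27,0,0],[-1,-0.27,0,0],[-1,-0.27,0,0]])

```text
time_s: 6.5
tcp_pos: [0.4869, -0.0085, 0.505]
ee_rot: [[-0.151, -0.989, 0.0], [-0.989, 0.151, 0.0], [-0.0, -0.0, -1.0]]
wrist_force: [0.1, -0.3, -0.2]
gripper_width: 0.005
gripper_force: 0.0
```

Emit:
jog_arm(increments=[[-1,-0.2,0,0],[-1,-0.2,0,0],[0,0,0.9,0],[0,0,0.9,0],[0,0,0.8,0],[0,0,0,0]])

```text
time_s: 7.1
tcp_pos: [0.5002, 0.0291, 0.4506]
ee_rot: [[-0.151, -0.989, -0.005], [-0.989, 0.151, -0.001], [0.002, 0.005, -1.0]]
wrist_force: [-0.3, -0.7, -0.0]
gripper_width: 0.005
gripper_force: 0.0
```

```bash
python3 go.py -.06 .045 .138
```

```text
t 7.1 F [-0.3 -0.7 -0. ] yaw 171.3 grip 0.005470879284851326 units [ 0.04 -0.07  6.53] target [0.5008 0.0279 0.32  ]
```

Emit:
jog_arm(increments=[[0,0,0.6,0],[0,0,0.6,0],[0,0,0.6,0],[0,0,0.6,0],[0,0,0.6,0],[0,0,0.6,0],[0,0,0.6,0],[0,0,0.6,0],[0,0,0.6,0],[0,0,0.5,0]])

```text
time_s: 8.1
tcp_pos: [0.5005, 0.029, 0.3335]
ee_rot: [[-0.15, -0.989, -0.001], [-0.989, 0.15, -0.0], [0.0, 0.001, -1.0]]
wrist_force: [-0.8, 0.4, 1.1]
gripper_width: 0.008
gripper_force: 0.5
```

Emit:
jog_arm(increments=[[0,0,0.25,0],[0,0,0.25,0],[0,0,0.1,0],[0,0,0.1,0],[0,0,0,0]])

```text
time_s: 8.6
tcp_pos: [0.5008, 0.0291, 0.3208]
ee_rot: [[-0.149, -0.989, 0.001], [-0.989, 0.149, 0.0], [-0.0, -0.001, -1.0]]
wrist_force: [-0.4, -0.0, 0.1]
gripper_width: 0.004
gripper_force: 0.0
```

```bash
python3 go.py -.06 .045 .138
```

```text
t 8.6 F [-0.4 -0.   0.1] yaw 171.4 grip 0.004287240587586617 units [ 0.06 -0.01  0.04] target [0.5008 0.0279 0.32  ]
```

Emit:
jog_arm(increments=[[0,0,0.1,0],[0,0,0.1,0],[0,0,0,0]])

```text
time_s: 8.9
tcp_pos: [0.5008, 0.0293, 0.3204]
ee_rot: [[-0.148, -0.989, 0.002], [-0.989, 0.148, -0.0], [0.0, -0.002, -1.0]]
wrist_force: [-8.7, 2.0, 19.9]
gripper_width: 0.002
gripper_force: 9.6
```

```bash
python3 - <<'E'
from h import *
big=[]
for c,x,y in(("side",160,60),("top",200,110)):
    im=eyes.capture(c); big.append(cv2.resize(im[y:y+180,x:x+190],(400,379)))
cv2.imwrite("pics/lid.png",np.hstack(big))
s=sense(); print(s["wrist_force"],s["tcp_pos"])
E
```

```text
[-7.85143855  1.52236871 19.24134867] [0.50073654 0.02924054 0.32040236]
```

View pics/lid.png

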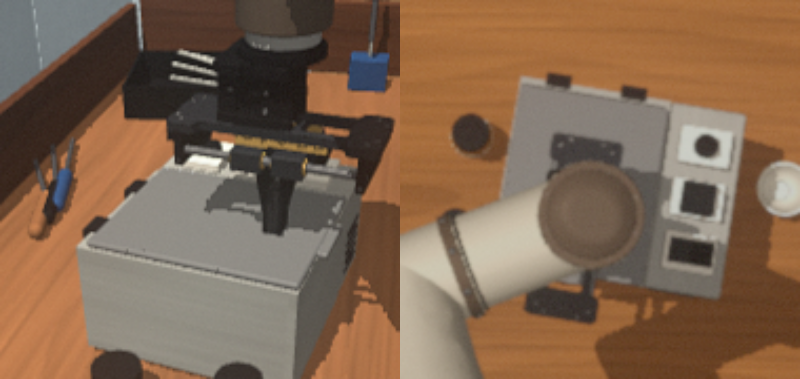

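The lid is level and shut all round, with 19 N measured against its stop. Next is the rocker.

Emit:
jog_arm(increments=[[0,0,-0.8,0],[0,0,-0.8,0],[0,0,-0.8,0],[0,0,-0.8,0],[0,0,-0.6,0],[0,0,0,0]])

```text
time_s: 9.6
tcp_pos: [0.501, 0.0292, 0.3946]
ee_rot: [[-0.149, -0.989, 0.004], [-0.989, 0.149, 0.001], [-0.002, -0.004, -1.0]]
wrist_force: [0.6, -0.2, -0.6]
gripper_width: 0.008
gripper_force: 0.0
```

```bash
python3 go.py -.062 -.109 .175
```

```text
t 9.6 F [ 0.6 -0.2 -0.6] yaw 171.4 grip 0.0076242803176701495 units [7.77 0.13 1.86] target [ 0.4755 -0.124   0.357 ]
```

Emit:
jog_arm(increments=[[1,0,0,0],[1,0,0,0],[1,0,0,0],[1,0.1,0,0],[1,0,0,0],[1,0,0,0],[1,0,0,0],[0.75,0,0,0],[0,0,0,0],[0,0,0,0]])

```text
time_s: 10.6
tcp_pos: [0.4754, -0.1239, 0.392]
ee_rot: [[-0.15, -0.989, -0.001], [-0.989, 0.15, 0.0], [-0.0, 0.001, -1.0]]
wrist_force: [-0.3, -0.6, 0.1]
gripper_width: 0.009
gripper_force: 0.0
```

```bash
python3 - <<'E'
from go import *
go([-.062,-.109,.154])
big=[]
for c,x,y in(("side",240,90),("top",290,140)):
    im=eyes.capture(c); big.append(cv2.resize(im[y:y+110,x:x+110],(400,400),interpolation=cv2.INTER_CUBIC))
cv2.imwrite("pics/rk.png",np.hstack(big))
E
```

```text
t 10.6 F [-0.3 -0.6  0.1] yaw 171.4 grip 0.008758229958226947 units [ 0.   -0.01  2.8 ] target [ 0.4755 -0.124   0.336 ]
```

View pics/rk.png

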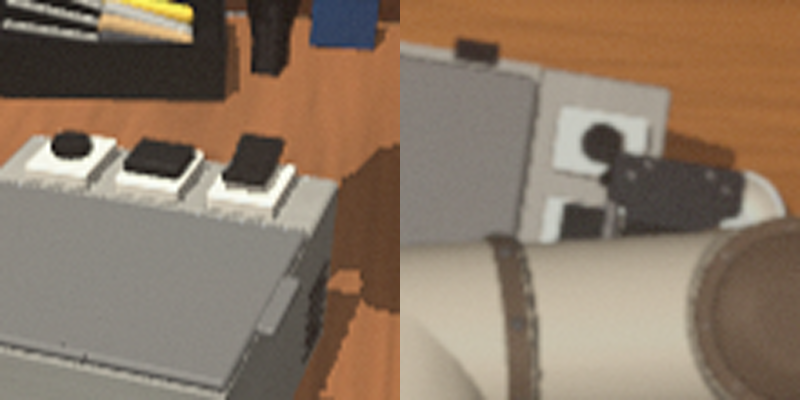

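The side view shows the fingertips at crop (268,75), directly above the rocker's raised outer end at (260,140). The buttons are clear of the fingers.

Emit:
jog_arm(increments=[[0,0,0.5,0],[0,0,0.5,0],[0,0,0.5,0],[0,0,0.4,0],[0,0,0.2,0],[0,0,0.2,0],[0,0,0.2,0],[0,0,0.15,0],[0,0,0.1,0],[0,0,0,0]])

```text
time_s: 11.7
tcp_pos: [0.4757, -0.1239, 0.3378]
ee_rot: [[-0.15, -0.989, 0.001], [-0.989, 0.15, 0.0], [-0.0, -0.001, -1.0]]
wrist_force: [0.8, -0.7, 1.3]
gripper_width: 0.005
gripper_force: 0.6
```

```bash
python3 go.py -.062 -.109 .154
```

```text
t 11.7 F [ 0.8 -0.7  1.3] yaw 171.4 grip 0.004915542218790851 units [0.01 0.01 0.09] target [ 0.4755 -0.124   0.336 ]
```

Emit:
jog_arm(increments=[[0,0,0.1,0],[0,0,0.1,0],[0,0,0,0],[0,0,0,0]])

```text
time_s: 12.1
tcp_pos: [0.4756, -0.1239, 0.3365]
ee_rot: [[-0.148, -0.989, 0.002], [-0.989, 0.148, -0.001], [0.001, -0.002, -1.0]]
wrist_force: [-5.7, 1.4, 15.9]
gripper_width: 0.008
gripper_force: 8.1
```

Emit:
jog_arm(increments=[[0,0,-0.7,0],[0,0,-0.8,0],[0,0,-0.8,0],[0,0,0,0]])

```text
time_s: 12.5
tcp_pos: [0.476, -0.1236, 0.3813]
ee_rot: [[-0.149, -0.989, 0.004], [-0.989, 0.149, 0.001], [-0.001, -0.004, -1.0]]
wrist_force: [-1.0, -0.4, 0.9]
gripper_width: 0.002
gripper_force: 0.0
```

```bash
python3 - <<'E'
from go import *
go([.062,-.09,.152])
im=eyes.capture("side")[90:200,240:350]; cv2.imwrite("pics/rk2.png",cv2.resize(im,(440,440),interpolation=cv2.INTER_CUBIC))
E
```

```text
t 12.5 F [-1.  -0.4  0.9] yaw 171.4 grip 0.0016035476502676866 units [-0.91 -6.17  2.39] target [ 0.6009 -0.124   0.334 ]
```

View pics/rk2.png

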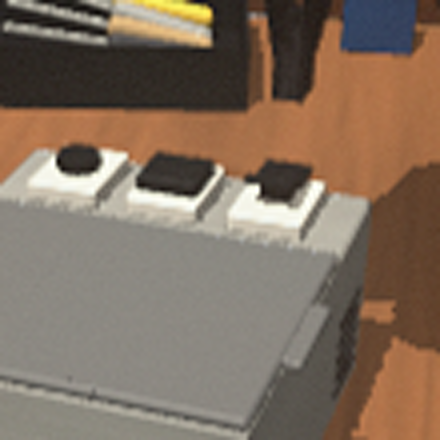

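The crop shows the rocker over, at (283,180): its inner half now stands up and its outer half is level. The lid is still shut. Moving to the round button.

Emit:
jog_arm(increments=[[-0.3,-1,0,0],[-0.3,-1,0,0],[-0.3,-1,0,0],[0,-1,0,0],[0,-1,0,0],[0,-1,0,0],[0,-0.17,0,0],[0,0,0,0],[0,0,0,0]])

```text
time_s: 13.45
tcp_pos: [0.5995, -0.1244, 0.3789]
ee_rot: [[-0.15, -0.989, -0.002], [-0.989, 0.15, 0.0], [-0.0, 0.002, -1.0]]
wrist_force: [0.2, -0.4, -0.3]
gripper_width: 0.003
gripper_force: 0.0
```

```bash
python3 go.py .062 -.09 .152
```

```text
t 13.45 F [ 0.2 -0.4 -0.3] yaw 171.4 grip 0.003317415525836819 units [-0.03 -0.07  2.24] target [ 0.6009 -0.124   0.334 ]
```

Emit:
jog_arm(increments=[[0,-0.07,0.5,0],[0,0,0.6,0],[0,0,0.6,0],[0,0,0.4,0],[0,0,0.2,0],[0,0,0.2,0],[0,0,0.1,0],[0,0,0.1,0],[0,0,0,0],[0,0,0,0]])

```text
time_s: 14.45
tcp_pos: [0.6011, -0.1247, 0.3285]
ee_rot: [[-0.149, -0.989, 0.0], [-0.989, 0.149, -0.001], [0.001, -0.0, -1.0]]
wrist_force: [-6.7, 2.7, 11.0]
gripper_width: 0.002
gripper_force: 6.0
```

The button bottoms out at the expected depth with 11 N. Lifting clear.

Emit:
jog_arm(increments=[[0,0,-0.6,0],[0,0,-1,0],[0,0,-1,0],[0,0,-1,0],[0,0,-1,0],[0,0,-1,0],[0,0,-1,0],[0,0,0,0],[0,0,0,0],[0,0,0,0]])

```text
time_s: 15.45
tcp_pos: [0.6015, -0.1247, 0.4564]
ee_rot: [[-0.15, -0.989, -0.002], [-0.989, 0.15, 0.001], [-0.0, 0.002, -1.0]]
wrist_force: [0.1, -1.4, -0.3]
gripper_width: 0.007
gripper_force: 0.0
```

```bash
python3 - <<'E'
from go import *
go([.062,-.09,.152])
im=eyes.capture("side")[90:290,180:380]; cv2.imwrite("pics/end.png",cv2.resize(im,(600,600),interpolation=cv2.INTER_CUBIC))
eyes.capture("top")
for n in("dish",):
    for c in("top",): print(n,[ (np.round(d["centre"],3),round(d["conf"],2)) for d in eyes.spot_in(c,n)[:2]])
E
```

```text
t 15.45 F [ 0.1 -1.4 -0.3] yaw 171.4 grip 0.0071018655268142335 units [-0.03  0.02  6.12] target [ 0.6009 -0.124   0.334 ]
dish [(array([ 0.569, -0.259,  0.016]), 0.6)]
```

View pics/end.png

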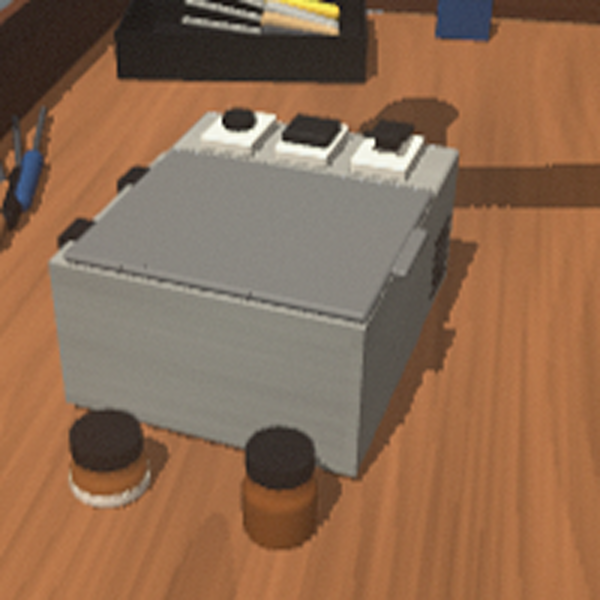

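The lid is shut, the rocker at (390,135) is over, and the round button at (239,120) is back out. The jars stand where they were and the gripper is clear.

```bash
python3 -c "
from station import r
print(r.finish_job())"
```

```text
the job is handed in; nothing more can be done
None
```

I shut the lid, tipped the rocker over, then pressed and released the round button, and handed the job in at about 15.5 s with the arm clear; the hand-in returned no verdict.

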